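# Lift the swinging tub off its keyed pins

### The job

The yellow tub swings on two T-ended pins in the blue stand. Take it by its grey grip, feel out the one tilt at which the T-ends slip out through the gaps of the keeper rings, lift it off without forcing it, and set it down gently, upright and flat, inside the blue tray, then let go. Never let the tub tip right over or drop, and leave the mug, the tape roll and the apple where they are.

Things in the scene. Friction and masses are not known exactly. Their poses are not given: they have to be found in the camera images.
- tub_grip (a point): Centre of the tub's grip: a grey bar 14 mm thick (along the tub's x), 66 mm long (y), 26 mm high (z), on two rods above an open yellow tub 84 (x) x 70 (y) x 62 mm high. Axes are the tub's: z out of its mouth, y along its pins. Below this point along z: rim 65 mm, pin axis 75 mm, underside 127 mm. Pinched across its 14 mm with the gripper tilted to match, it holds the tub's tilt firmly.
- tub_foot (a point): Centre of the tub's underside; axes as tub_grip. The tub weighs 0.33 to 0.53 kg with a brass ballast roller stuck off-centre in it, so it hangs tilted, -0.35 to 0.55 rad about its y axis (+ leans the grip to +x), and swings when touched.
- tub: The same yellow tub as a body; origin in the middle of its pin axis, axes as tub_grip. On each side its 8 mm steel pin ends, 62 mm from the tub's middle, in a T-bar 40 mm long and 6 mm thick that lies along the tub's z, centred on the pin axis.
- stand_pivot (a point): Middle of the pivot axis of the fixed stand, 110 mm above the table; y runs along that axis, z is up. The base is 150 mm (x) by 190 mm (y). The tub's pins rest on this axis in open V notches 48 mm either side of this point, and the tub's y agrees with the stand's y.
- ring_centre (a point): Centre of the keeper ring on the stand's +y side (a twin is on the -y side), fixed axes as the stand's. The dark C-shaped ring, radius 32 mm, surrounds the T-bar; its only gap, near the top between two red rollers 30 mm from the axis, is 11 mm wide. Both rings are stiffly set at one tilt, -0.26 to 0.48 rad about y (+ leans the gap to +x): not reported, to be felt or seen.
- ring_gap (a point): Where the gap between the rollers would be on the +y side if the ring tilt were 0, 30 mm above ring_centre; fixed to the stand. The tub comes out only when tilted like the gap, within about 0.12 rad, and pulled 60 mm along its own z; at other tilts the T-bars meet the rollers after 4 to 12 mm and block: lower it, turn it about the pivot and try again.
- tray: Fixed blue open tray, 136 mm (its x) by 122 mm (its y), 20 mm high, walls and floor 4 mm (its inner floor is 4 mm above the table). Origin at the centre of its underside, on the table.
- mug: White mug, 97 mm high, standing at the back; leave alone. Origin at its underside.
- tape: Brown tape roll, 96 mm across, 48 mm high, at the back; leave alone. Origin at its underside.
- apple: Pale apple, 61 mm across, at the back; leave alone. Origin at its underside.
Not all that is in view belongs to the job. Of the things shaped like the tray, the blue one is meant.

How it is judged (in metres and radians):
On the way:
1. the tub is lifted clear of the stand in the gripper (its underside over 0.125 m above the table) (height (world z) of tub_foot above 0.125 m and contact force between the fingers and tub above 1 N), for 0.1 s.
At the end, for the whole second after the job is handed in: The tub stands upright (within 0.06 rad) and flat on the tray's floor, inside its walls (within 40 mm of the tray's centre, underside under 8 mm above the table), at rest and let go (horizontal distance between tub_foot and tray below 0.04 m and height (world z) of tub_foot below 0.008 m and angle between tub's own z axis and vertical below 0.06 rad and linear speed of tub below 0.02 m/s and contact force between tub and tray above 1 N); the robot touches nothing.
It fails at once if the tub tips by more than 0.9 rad (angle between tub's own z axis and vertical above 0.9 rad).
It fails at once if the tub is forced against the stand (over 90 N) (contact force between tub and stand above 90 N).
It fails at once if the tub is banged down on the tray (over 90 N) (contact force between tub and tray above 90 N).
It fails at once if the tub drops or is flung (over 0.8 m/s) (linear speed of tub above 0.8 m/s).
It fails at once if the mug, the tape roll or the apple is moved by more than 30 mm (distance of any of mug, tape, apple from where it was at the start of the episode above 0.03 m).
It also fails if it takes over 72 s, if anything falls off the work surface, if the arm or the gripper's body presses on something with over 40 N, if the wrist force passes 120 N, or if a joint passes its speed limit or range.

### The arm

A 6-joint arm with a two-finger parallel gripper is mounted at the origin on a cart in front of the work surface, level with it; the furniture and walls round the work are solid. World frame = base frame: x ahead of the robot, y to its left, z up, the work surface at z = 0. Lengths are in mm, angles in rad, forces in N, time in s.
With the tool pointing down it reaches from about 300 to 825 mm from the base axis. Payload 5.4 kg.
Tool frame: the origin (TCP) lies midway between the tips of the shut fingers; the grasp point (between the pads) lies 19 mm behind it; z points along the fingers, y is the line along which they close (so a half turn about z gives the same grasp; the last joint's range is limited). The gripper opens to 92 mm and grips with 3 to 60 N. Pads are 20 mm wide; open, the fingers measure 128 mm over their backs; the gripper's body (75 mm by 189 mm) begins 69 mm behind the grasp point.
Start: joints at [1.006, 0.158, 1.597, -0, 1.386, -0.21], TCP at [199.765, 539.166, 214.601] pointing down, gripper open.
Joint ranges: [-2.91, 2.91], [-0.94, 2.29], [0.18, 2.7], [-1.29, 4.43], [0.17, 2.64], [-3, 3]. Speed limits (rad/s): [2.57, 2.57, 3.14, 3.14, 3.14, 3.14].

### API

Orientations are given as [roll, pitch, yaw] about the fixed x, y, z axes, in that order (R = Rz(yaw) Ry(pitch) Rx(roll)).
In Python, from cell import telemetry, imaging, robot gives the robot as it stands.
- The arm moves only by the tool apply_moves, never from a script. Its argument "moves" is a list of rows, each an object of numbers: "tx", "ty", "tz": the shift along the world's x, y, z in units of 0.1 m (1.0 is 0.1 m); "wx", "wy", "wz": the turn, a rotation vector about the world's x, y, z in units of 180 degrees (1.0 is 180 degrees). In form: [{"tx": .., "ty": .., "tz": .., "wx": .., "wy": .., "wz": ..}, ...]. A call has 1 to 12 rows; each row is the pose to reach, as a shift and turn from the pose commanded when the call began, turning the shorter way round; what a row does not reach only later rows make up. A row lasts 1/8 s, in which the tool goes at most 62.5 mm and 10.7 degrees, less where a joint would pass 70% of its speed; a pose out of reach is approached as far as the arm can. A call with a number of a shift or a turn outside -1 to 1 is refused whole. A call with a gripper value outside its range is refused whole. "hand" is the closure, from 0 (fully open) to 1 (shut), set as the call begins (left out, the last holds). The fingers move at their own pace and stop on an object; the grip force is fixed at half the most. Time passes only in rows, so rows that repeat a pose let the fingers close. It gives the time, the measured TCP pose, the force, the opening and the grip force at its end, in the units of the state.
- telemetry.read_state(): the state, without advancing time (a new reading comes with each control period).
- imaging.grab_frame(name): name is "scene" or "top" or "wrist"; returns a dict with "img" (420x560x3 uint8, red, green, blue), "mtx" (3x3 intrinsics, pixels), "pose" (4x4, takes a point from camera to world coordinates). Camera axes: x right, y down, z forward; pixel columns grow to the right and rows downward; lengths in mm; the calibration is good to about 2 mm. A picture is of the moment at which its call begins. There is no depth.
- robot.finish_job(): hands the job in; it is judged then, once.
The state is a dict: "time_s": time; "joints": joint angles; "joint_vel": joint speeds; "joint_efforts": joint torques, N m; "position": TCP position; "ee_rot": TCP orientation; "wrist_force": force on the tool from outside, world axes, zero at the start; "moment": the same for the moment, N m; "opening": finger opening in mm; "finger_force": force on a finger pad.
Only numpy, scipy, OpenCV 4.12 (cv2) and the standard library are available. Lean on these libraries where they do the work, as an engineer would, in place of code of your own. Each camera call takes 0.05 s, during which the arm holds its last target. There are 200 camera calls.

## Working session

There is one attempt and no reset: what is moved stays moved. The work goes in short steps, Python scripts to look and compute and a tool call to move; the robot and the scene stay as the last step left them, time stands still between calls to the robot, and variables do not carry over. Pictures are saved under pics/ and viewed, at most 10 in all, crops included, and the job is handed in when it is done.

Besides the shell and the picture viewer there is one more tool, called after "Emit:" as a command line: name --argument value ..., lists and objects as JSON in quotes. apply_moves: Moves the arm, as the interface text tells. Shifts and turns lie within -1 to 1; 1 stands for 0.1 m of shift or 180 degrees of turn. Its arguments: {"type":"object","properties":{"moves":{"type":"array"},"hand":{"type":"number"}},"required":["moves"]}

```bash
mkdir -p pics; ls
cat > h.py <<'E'
import numpy as np,cv2
from cell import telemetry, imaging, robot
def grab(n):
    f=imaging.grab_frame(n); return f["img"],np.array(f["mtx"]),np.array(f["pose"])
def onz(f,u,v,z):
    K,T=f; d=T[:3,:3]@np.linalg.solve(K,[u,v,1.]); o=T[:3,3]; return o+d*(z-o[2])/d[2]
def proj(f,p):
    K,T=f; c=T[:3,:3].T@(np.asarray(p,float)-T[:3,3]); q=K@c; return q[:2]/q[2]
def tri(obs):
    A=np.zeros((3,3));b=np.zeros(3)
    for (K,T),(u,v) in obs:
        d=T[:3,:3]@np.linalg.solve(K,[u,v,1.]); d/=np.linalg.norm(d); P=np.eye(3)-np.outer(d,d); A+=P;b+=P@T[:3,3]
    return np.linalg.solve(A,b)
E
python3 - <<'E'
from h import *
for n in("scene","top"):
    i,K,T=grab(n); np.savez(f"{n}.npz",i=i,K=K,T=T); print(n,K.tolist(),T.round(3).tolist()); cv2.imwrite(f"pics/{n}0.png",i[:,:,::-1])
print(telemetry.read_state())
E
```

```text
pics
scene [[537.4076643562961, 0.0, 269.16144872129837], [0.0, 537.4076643562961, 210.397985934479], [0.0, 0.0, 1.0]] [[0.657, -0.554, 0.511, -179.114], [-0.753, -0.492, 0.436, -727.922], [0.011, -0.672, -0.741, 1251.552], [0.0, 0.0, 0.0, 1.0]]
top [[434.85845527077186, 0.0, 272.8848700423473], [0.0, 434.85845527077186, 207.75292383003634], [0.0, 0.0, 1.0]] [[-0.023, -0.991, 0.129, 455.001], [-1.0, 0.021, -0.01, -50.574], [0.007, -0.129, -0.992, 1298.912], [0.0, 0.0, 0.0, 1.0]]
{'time_s': 0.1, 'joints': array([ 1.00589652e+00,  1.58989161e-01,  1.59808536e+00, -2.21570419e-05,
        1.38619612e+00, -2.10138439e-01]), 'joint_vel': array([ 0.00030928, -0.00228047, -0.00273133,  0.00093029,  0.00037911,
        0.00286149]), 'joint_efforts': array([ 4.29742413e-04, -3.86509573e+01, -3.22958493e+01,  7.02385884e-02,
        3.39628011e-02, -4.18932515e-06]), 'position': array([199.47739022, 538.69458608, 213.72610543]), 'ee_rot': array([-3.13994703e+00, -3.28725852e-04,  2.78683510e+00]), 'wrist_force': array([ 0.50473667, -0.21632369,  0.83226895]), 'moment': array([-0.02625684,  0.00424622,  0.05359884]), 'finger_force': 0.0, 'opening': 91.79980768577133}
```

View pics/scene0.png

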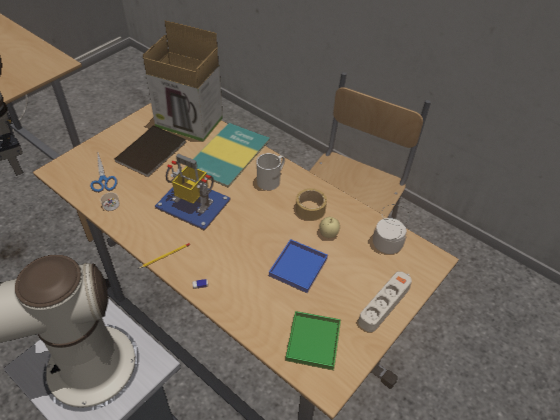

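View pics/top0.png

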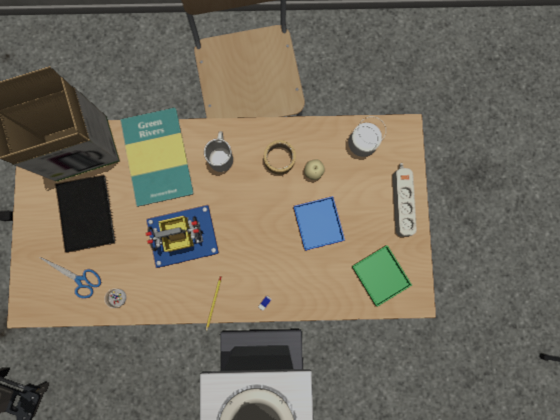

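The tub with its grip is at scene (188,183) and top (175,233). The lookalikes are yellow book band at top (155,155), blue stand base at (182,236), green tray at (381,275), black tray at (85,213) and blue tray at (319,223). I choose the yellow tub on the blue stand, and the blue tray at (319,223), and will check the tub in a crop.

Run:
```python
from h import *
s=np.load("scene.npz");t=np.load("top.npz")
a=cv2.resize(s["i"][140:235,145:240],None,fx=4.2,fy=5,interpolation=3)[:475]
b=cv2.resize(t["i"][195:275,138:228],None,fx=4.4,fy=5.9,interpolation=3)
a=cv2.resize(s["i"][145:230,150:235],(399,510),interpolation=3) if 0 else cv2.resize(s["i"][140:235,145:240],(400,400),interpolation=3)
b=cv2.resize(t["i"][190:285,138:233],(400,400),interpolation=3)
cv2.imwrite("pics/c1.png",np.hstack([a,b])[:,:,::-1])
f=(t["K"],t["T"])
g=t["i"].astype(int); m=((g[:,:,2]>90)&(g[:,:,2]-g[:,:,0]>50)&(g[:,:,2]-g[:,:,1]>30)).astype(np.uint8)
m=m.copy(); m[:,:270]=0
n,l,st,c=cv2.connectedComponentsWithStats(m); k=1+np.argmax(st[1:,4]); print(st[k],c[k])
cnt=cv2.findContours((l==k).astype(np.uint8),0,2)[0][0]; r=cv2.minAreaRect(cnt); box=cv2.boxPoints(r)
P=np.array([onz(f,*p,18) for p in box]); print(P.round(0),P.mean(0), np.linalg.norm(P-np.roll(P,1,0),axis=1))
# stand base
m=((g[:,:,2]-g[:,:,0]>35)&(g[:,:,2]-g[:,:,1]>20)).astype(np.uint8); m[:,:140]=0;m[:,225:]=0;m[:200]=0;m[270:]=0
pts=np.argwhere(m)[:,::-1].astype(np.float32); r=cv2.minAreaRect(pts); box=cv2.boxPoints(r)
P=np.array([onz(f,*p,8) for p in box]); print(box,P.round(0),P.mean(0), np.linalg.norm(P-np.roll(P,1,0),axis=1))
```

```text
[ 294  197   50   53 1816] [318.24834802 222.98568282]
[[ 625. -124.   18.]
 [ 653. -244.   18.]
 [ 522. -271.   18.]
 [ 495. -153.   18.]] [ 573.80504007 -197.70433229   18.        ] [133.31524756 122.61627383 133.82057343 121.04281915]
[[145.20209 219.24536]
 [207.5328  204.96124]
 [218.50104 252.8227 ]
 [156.17032 267.1068 ]] [[596. 317.   8.]
 [635. 132.   8.]
 [492. 100.   8.]
 [454. 283.   8.]] [544.52498418 207.97996275   8.        ] [146.07309815 189.5059385  146.78144554 186.89018865]
```

View pics/c1.png

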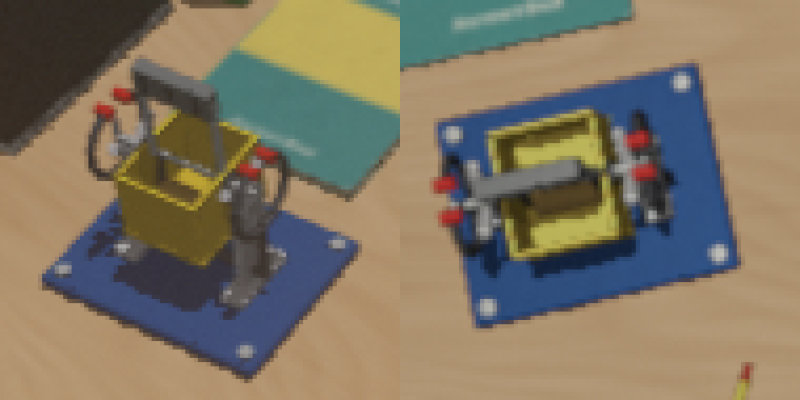

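The crop confirms the tub: yellow, on the blue stand, with a grey bar. Rollers are at left-crop (105,109), (122,94), (250,170), (267,155) and right-crop (45,184), (50,216), (238,141), (247,170). I'll triangulate them along with the bar.

Run:
```python
from h import *
s=np.load("scene.npz");t=np.load("top.npz")
F={"s":(s["K"],s["T"]),"t":(t["K"],t["T"])}
off={"s":(145,140),"t":(138,190)}
def redc(im,n):
    g=im.astype(int); w=np.clip(g[:,:,0]-np.maximum(g[:,:,1],g[:,:,2])-60,0,None); x,y=off[n]; w=w[y:y+95,x:x+95]; return w
Wt={"s":redc(s["i"],"s"),"t":redc(t["i"],"t")}
seed={"s":[(105,109),(122,94),(250,170),(267,155)],"t":[(50,216),(45,184),(247,170),(238,141)]}
ref={}
for n in Wt:
    yy,xx=np.mgrid[:95,:95]; S=np.array(seed[n])*95/400-.5
    d=np.stack([np.hypot(xx-a,yy-b) for a,b in S]); k=d.argmin(0); ref[n]=[]
    for j in range(4):
        w=Wt[n]*(k==j)*(d[j]<4); ref[n].append((np.sum(w*xx)/w.sum()+off[n][0],np.sum(w*yy)/w.sum()+off[n][1]))
    print(n,np.round(ref[n],1).tolist())
P=[]
for j in range(4):
    p=tri([(F[n],ref[n][j]) for n in "st"]); P.append(p); print(p.round(1),[np.round(proj(F[n],p)-ref[n][j],1).tolist() for n in "st"])
P=np.array(P)
yaw=0.213; c,sn=np.cos(yaw),np.sin(yaw); R=np.array([[c,-sn,0],[sn,c,0],[0,0,1]])
C=np.array([544.5,208,110]); print(((P-C)@R).round(1))
# bar ends (crop coords, centre of the bar ends at top face-ish)
for a,b in (((137,75),(72,190)),((215,108),(187,172))):
    q=[np.array(a)*95/400-.5+off["s"],np.array(b)*95/400-.5+off["t"]]
    p=tri([(F["s"],q[0]),(F["t"],q[1])]); print("bar",((p-C)@R).round(1),p.round(1),[np.round(proj(F[n],p)-z,1).tolist() for n,z in zip("st",q)])
for nm in [(0,-62,0),(0,62,0),(0,-55,0),(0,55,0)]: print({n:((proj(F[n],C+R@np.array(nm))-off[n])*400/95).round(0).tolist() for n in "st"})
```

```text
s [[169.3, 165.5], [173.4, 161.7], [203.6, 179.9], [207.5, 175.8]]
t [[149.5, 241.0], [148.1, 233.3], [195.5, 230.4], [193.9, 222.6]]
[523.  266.4 144. ] [[0.1, 0.0], [-0.1, 0.1]]
[543.7 271.1 142.4] [[0.2, 0.0], [-0.2, 0.2]]
[548.3 145.  144.6] [[0.2, -0.0], [-0.1, 0.2]]
[569.  149.6 143.3] [[0.3, -0.0], [-0.2, 0.3]]
[[ -8.6  61.6  34. ]
 [ 12.5  61.8  32.4]
 [ -9.6 -62.4  34.6]
 [ 11.6 -62.2  33.3]]
bar [ 0.5 35.5 71.5] [537.5 242.8 181.5] [[-0.2, -0.0], [0.1, -0.1]]
bar [ -6.  -35.7  78.1] [546.1 171.9 188.1] [[-0.0, 0.0], [0.0, -0.0]]
{'s': [259.0, 194.0], 't': [247.0, 161.0]}
{'s': [115.0, 135.0], 't': [59.0, 205.0]}
{'s': [250.0, 191.0], 't': [236.0, 163.0]}
{'s': [123.0, 138.0], 't': [70.0, 203.0]}
```

Ring tilt is about 0.05 rad and the bar is near (542,207,185). I'll go above it and look with the wrist camera.

Emit:
apply_moves --moves '[{"tx":0.43,"ty":-0.4,"tz":0.5,"wz":-0.05},{"tx":0.86,"ty":-0.83,"tz":0.85,"wz":-0.1},{"tx":0.86,"ty":-0.83,"tz":0.85,"wz":-0.15},{"tx":0.86,"ty":-0.83,"tz":0.85,"wz":-0.16}]'

```text
schema error: expected keys tx, ty, tz, wx, wy, wz
```

Emit:
apply_moves --moves '[{"tx":0.43,"ty":-0.4,"wz":-0.05},{"tx":0.86,"ty":-0.83,"wz":-0.1},{"tx":0.86,"ty":-0.83,"wz":-0.159},{"tx":0.86,"ty":-0.83,"wz":-0.159}]'

```text
schema error: expected keys tx, ty, tz, wx, wy, wz
```

Emit:
apply_moves --moves '[{"tx":0.43,"ty":-0.4},{"tx":0.86,"ty":-0.83},{"tx":0.86,"ty":-0.83}]'

```text
schema error: expected keys tx, ty, tz, wx, wy, wz
```

Emit:
apply_moves --moves '[{"tx":0.43,"ty":-0.4},{"tx":0.84,"ty":-0.83},{"tx":0.84,"ty":-0.83},{"tx":0.84,"ty":-0.83}]'

```text
schema error: expected keys tx, ty, tz, wx, wy, wz
```

Run:
```python
from h import *
i,K,T=grab("wrist"); np.savez("w1.npz",i=i,K=K,T=T); cv2.imwrite("pics/w1.png",i[:,:,::-1]); print(K.tolist(),T.round(3).tolist())
s=telemetry.read_state(); print(s["time_s"],s["position"],s["ee_rot"],s["joints"],s["wrist_force"])
C=np.array([544.5,208,110]);y=.213;R=cv2.Rodrigues(np.array([0,0,y]))[0]
for p in [(0,0,75),(0,33,75),(0,-33,75),(0,62,30),(0,-62,30),(75,95,-102),(75,-95,-102),(-75,95,-102)]: print(p,proj((K,T),C+R@np.array(p,float)).round(0))
```

```text
[[290.2152878050637, 0.0, 280.21293675905133], [0.0, 290.2152878050637, 208.54625198157436], [0.0, 0.0, 1.0]] [[0.347, 0.902, 0.258, 125.757], [0.938, -0.333, -0.098, 565.437], [-0.002, 0.276, -0.961, 384.14], [0.0, 0.0, 0.0, 1.0]]
0.15 [199.49424493 538.75852528 213.8419802 ] [-3.14016934e+00 -3.16136860e-04  2.78681635e+00] [ 1.00591255e+00  1.58891171e-01  1.59796391e+00  1.25445413e-05
  1.38619552e+00 -2.10110014e-01] [-0.00819272 -0.00699339 -0.56070963]
(0, 0, 75) [116. 591.]
(0, 33, 75) [138. 582.]
(0, -33, 75) [ 95. 600.]
(0, 62, 30) [172. 521.]
(0, -62, 30) [ 99. 554.]
(75, 95, -102) [241. 440.]
(75, -95, -102) [156. 480.]
(-75, 95, -102) [189. 382.]
```

View pics/w1.png

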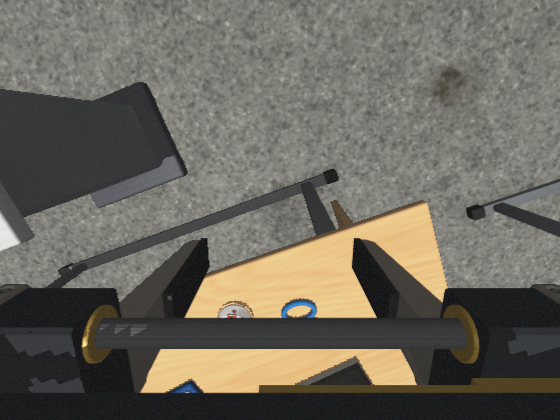

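The wrist picture shows only the table edge with the scissors and fingers, because every row needs all six keys and the moves were refused. I'll resend them.

Emit:
apply_moves --moves '[{"tx":0.43,"ty":-0.4,"tz":0.5,"wx":0,"wy":0,"wz":-0.05},{"tx":0.86,"ty":-0.83,"tz":0.85,"wx":0,"wy":0,"wz":-0.1},{"tx":0.86,"ty":-0.83,"tz":0.85,"wx":0,"wy":0,"wz":-0.15},{"tx":0.86,"ty":-0.83,"tz":0.85,"wx":0,"wy":0,"wz":-0.16}]'

```text
time_s: 0.65
position: [286.8, 455.9, 300.5]
ee_rot: [3.14, -0.0, 2.282]
wrist_force: [0.4, 0.3, 0.3]
opening: 91.9
finger_force: 0.0
```

Emit:
apply_moves --moves '[{"tx":0.43,"ty":-0.4,"tz":0,"wx":0,"wy":0,"wz":-0.05},{"tx":0.86,"ty":-0.83,"tz":0,"wx":0,"wy":0,"wz":-0.1},{"tx":0.86,"ty":-0.83,"tz":0,"wx":0,"wy":0,"wz":-0.159},{"tx":0.86,"ty":-0.83,"tz":0,"wx":0,"wy":0,"wz":-0.159}]'

```text
time_s: 1.15
position: [371.0, 373.4, 298.2]
ee_rot: [-3.139, 0.0, 1.788]
wrist_force: [0.6, -0.4, 0.3]
opening: 92.1
finger_force: 0.0
```

Emit:
apply_moves --moves '[{"tx":0.43,"ty":-0.4,"tz":0,"wx":0,"wy":0,"wz":0},{"tx":0.86,"ty":-0.83,"tz":0,"wx":0,"wy":0,"wz":0},{"tx":0.86,"ty":-0.83,"tz":0,"wx":0,"wy":0,"wz":0}]'

```text
time_s: 1.52
position: [458.9, 288.8, 298.4]
ee_rot: [-3.14, 0.001, 1.786]
wrist_force: [-1.0, -0.0, -0.0]
opening: 92.2
finger_force: 0.0
```

Emit:
apply_moves --moves '[{"tx":0.43,"ty":-0.4,"tz":0,"wx":0,"wy":0,"wz":0},{"tx":0.84,"ty":-0.83,"tz":0,"wx":0,"wy":0,"wz":0},{"tx":0.84,"ty":-0.83,"tz":0,"wx":0,"wy":0,"wz":0},{"tx":0.84,"ty":-0.83,"tz":0,"wx":0,"wy":0,"wz":0}]'

```text
time_s: 2.02
position: [540.6, 209.0, 299.1]
ee_rot: [-3.14, -0.001, 1.788]
wrist_force: [-0.7, 0.1, -0.4]
opening: 92.0
finger_force: 0.0
```

Run:
```python
from h import *
i,K,T=grab("wrist"); np.savez("w1.npz",i=i,K=K,T=T); cv2.imwrite("pics/w2.png",i[:,:,::-1]); print(K.tolist(),T.round(3).tolist())
s=telemetry.read_state(); print(s["time_s"],s["position"],s["ee_rot"],s["joints"],s["wrist_force"])
C=np.array([544.5,208,110]);y=.213;R=cv2.Rodrigues(np.array([0,0,y]))[0]
for p in [(0,0,75),(0,33,75),(0,-33,75),(0,62,30),(0,-62,30),(75,95,-102),(75,-95,-102),(-75,95,-102)]: print(p,proj((K,T),C+R@np.array(p,float)).round(0))
```

```text
[[290.2152878050637, 0.0, 280.21293675905133], [0.0, 290.2152878050637, 208.54625198157436], [0.0, 0.0, 1.0]] [[0.976, 0.208, 0.058, 523.479], [0.216, -0.938, -0.27, 284.602], [-0.002, 0.277, -0.961, 469.571], [0.0, 0.0, 0.0, 1.0]]
2.075 [540.52292785 209.16649418 299.37130482] [-3.14086967e+00 -7.63799117e-04  1.78867839e+00] [ 1.60436504e-01  1.28207828e-01  1.46450659e+00  7.21191061e-04
  1.54964388e+00 -5.74613615e-02] [-0.44443527  0.59664607 -0.03408191]
(0, 0, 75) [285. 206.]
(0, 33, 75) [285. 174.]
(0, -33, 75) [284. 236.]
(0, 62, 30) [285. 141.]
(0, -62, 30) [284. 245.]
(75, 95, -102) [333. 115.]
(75, -95, -102) [327. 232.]
(-75, 95, -102) [234. 114.]
```

View pics/w2.png

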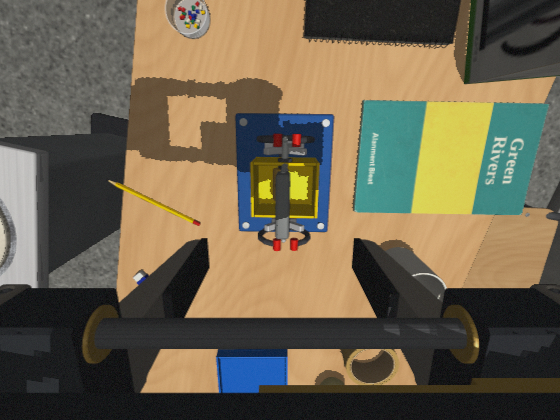

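The wrist view shows the bar from (282,170) to (283,237), red rollers at (278,140)/(297,140) and (278,244)/(294,244), and the base between columns 237 and 333. The yaw is aligned. I'll refine the numbers.

Run:
```python
from h import *
w=np.load("w1.npz"); f=(w["K"],w["T"]); g=w["i"].astype(int)
C0=np.array([544.5,208,110]);R=cv2.Rodrigues(np.array([0,0,.213]))[0]
loc=lambda u,v,z:((onz(f,u,v,z)-C0)@R).round(1)
m=((g[:,:,2]-g[:,:,0]>35)&(g[:,:,2]-g[:,:,1]>20)).astype(np.uint8); m[250:]=0;m[:,:225]=0;m[:,345:]=0;m[:105]=0
pts=np.argwhere(m)[:,::-1].astype(np.float32); box=cv2.boxPoints(cv2.minAreaRect(pts)); P=np.array([loc(*p,8) for p in box]); print("base",P.tolist(),P.mean(0))
W=np.clip(g[:,:,0]-np.maximum(g[:,:,1],g[:,:,2])-60,0,None)
yy,xx=np.mgrid[:420,:560]
for a,b in((278,140),(297,140),(278,244),(294,244)):
    q=W*(np.hypot(xx-a,yy-b)<8); u,v=(q*xx).sum()/q.sum(),(q*yy).sum()/q.sum(); print("roller",round(u,1),round(v,1),loc(u,v,139))
Y=((g[:,:,0]-g[:,:,2]>60)&(g[:,:,1]-g[:,:,2]>40)).astype(np.uint8);Y[:150]=0;Y[225:]=0;Y[:,:245]=0;Y[:,325:]=0
for v in (180,195,205):
    x=np.flatnonzero(Y[v]); print("tub row",v,x.min(),x.max(),loc((x.min()+x.max())/2,v,120), end=" ")
    gr=np.flatnonzero(((g[v].max(1)-g[v].min(1))<14)&(abs(np.arange(560)-283)<16)); print("bar",gr.min(),gr.max(),loc(gr.mean(),v,198))
cv2.imwrite("pics/w2c.png",cv2.resize(g[120:260,210:350].astype(np.uint8),None,fx=4,fy=4,interpolation=3)[:,:,::-1])
```

```text
base [[-72.2, 95.0, -102.0], [74.6, 95.7, -102.0], [85.0, -92.6, -102.0], [-79.2, -93.5, -102.0]] [   2.05    1.15 -102.  ]
roller 277.1 139.7 [-8.3 63.6 29. ]
roller 296.4 139.1 [13.1 64.4 29. ]
roller 276.5 245.2 [ -8.8 -62.8  29. ]
roller 293.7 245.0 [ 12.3 -62.3  29. ]
tub row 180 251 317 [-0.1 14.9 10. ] bar 276 288 [-2.9 29.3 88. ]
tub row 195 251 317 [ 0.1 -3.8 10. ] bar 276 288 [-2.8 14.7 88. ]
tub row 205 251 317 [  0.2 -16.7  10. ] bar 276 289 [-2.3  4.7 88. ]
```

View pics/w2c.png

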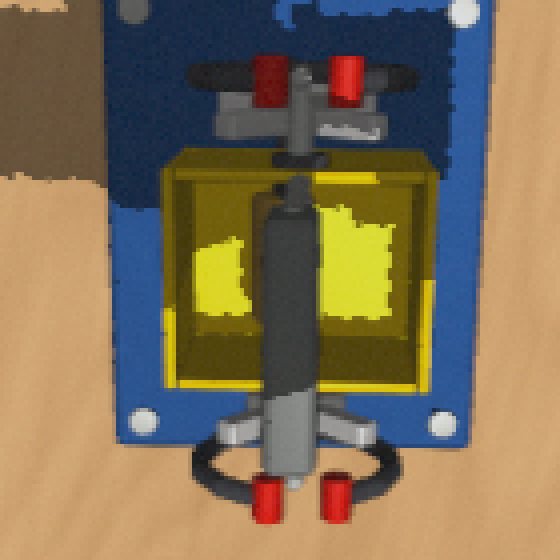

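Rings: 0.05–0.06 rad tilt. Tub hangs at about -0.035 rad. Next I descend vertically over the pivot and pinch.

Emit:
apply_moves --moves '[{"tx":0.03,"ty":0,"tz":-0.3,"wx":0,"wy":0,"wz":0},{"tx":0.03,"ty":0,"tz":-0.6,"wx":0,"wy":0,"wz":0},{"tx":0.03,"ty":0,"tz":-0.9,"wx":0,"wy":0,"wz":0},{"tx":0.03,"ty":0,"tz":-0.9,"wx":0,"wy":0,"wz":0}]'

```text
time_s: 2.58
position: [541.9, 208.6, 207.1]
ee_rot: [-3.136, -0.001, 1.788]
wrist_force: [0.3, 1.5, 0.2]
opening: 91.7
finger_force: 0.0
```

Emit:
apply_moves --moves '[{"tx":0,"ty":0,"tz":-0.15,"wx":0,"wy":0,"wz":0},{"tx":0,"ty":0,"tz":-0.3,"wx":0,"wy":0,"wz":0},{"tx":0,"ty":0,"tz":-0.44,"wx":0,"wy":0,"wz":0},{"tx":0,"ty":0,"tz":-0.44,"wx":0,"wy":0,"wz":0},{"tx":0,"ty":0,"tz":-0.44,"wx":0,"wy":0,"wz":0}]'

```text
time_s: 3.2
position: [545.1, 207.1, 165.9]
ee_rot: [3.141, 0.0, 1.784]
wrist_force: [0.6, 0.1, 0.7]
opening: 92.2
finger_force: 0.0
```

Emit:
apply_moves --hand 0.6 --moves '[{"tx":0,"ty":0,"tz":0,"wx":0,"wy":0,"wz":0},{"tx":0,"ty":0,"tz":0,"wx":0,"wy":0,"wz":0},{"tx":0,"ty":0,"tz":0,"wx":0,"wy":0,"wz":0},{"tx":0,"ty":0,"tz":0,"wx":0,"wy":0,"wz":0},{"tx":0,"ty":0,"tz":0,"wx":0,"wy":0,"wz":0},{"tx":0,"ty":0,"tz":0,"wx":0,"wy":0,"wz":0}]'

```text
time_s: 3.95
position: [544.8, 207.2, 165.6]
ee_rot: [-3.142, -0.0, 1.785]
wrist_force: [-0.2, -0.7, 0.0]
opening: 37.3
finger_force: 0.0
```

Emit:
apply_moves --hand 0.8 --moves '[{"tx":0,"ty":0,"tz":0,"wx":0,"wy":0,"wz":0},{"tx":0,"ty":0,"tz":0,"wx":0,"wy":0,"wz":0},{"tx":0,"ty":0,"tz":0,"wx":0,"wy":0,"wz":0},{"tx":0,"ty":0,"tz":0,"wx":0,"wy":0,"wz":0}]'

```text
time_s: 4.45
position: [544.8, 207.2, 165.6]
ee_rot: [3.142, -0.0, 1.785]
wrist_force: [-0.1, 0.7, -0.4]
opening: 18.2
finger_force: 0.0
```

Emit:
apply_moves --hand 1.0 --moves '[{"tx":0,"ty":0,"tz":0,"wx":0,"wy":0,"wz":0},{"tx":0,"ty":0,"tz":0,"wx":0,"wy":0,"wz":0},{"tx":0,"ty":0,"tz":0,"wx":0,"wy":0,"wz":0},{"tx":0,"ty":0,"tz":0,"wx":0,"wy":0,"wz":0},{"tx":0,"ty":0,"tz":0,"wx":0,"wy":0,"wz":0},{"tx":0,"ty":0,"tz":0,"wx":0,"wy":0,"wz":0}]'

```text
time_s: 5.2
position: [545.0, 207.2, 165.7]
ee_rot: [3.141, 0.0, 1.785]
wrist_force: [3.6, 0.1, -1.6]
opening: 13.8
finger_force: 30.0
```

Emit:
apply_moves --moves '[{"tx":0.03,"ty":0.006,"tz":0,"wx":-0.0037,"wy":0.0171,"wz":0},{"tx":0.03,"ty":0.006,"tz":0,"wx":-0.0037,"wy":0.0171,"wz":0},{"tx":0.03,"ty":0.006,"tz":0,"wx":-0.0037,"wy":0.0171,"wz":0}]'

```text
time_s: 5.58
position: [547.9, 207.7, 165.7]
ee_rot: [-3.088, 0.0, 1.785]
wrist_force: [3.0, -0.0, -1.0]
opening: 14.0
finger_force: 30.0
```

Emit:
apply_moves --moves '[{"tx":0.001,"ty":0,"tz":0.02,"wx":0,"wy":0,"wz":0},{"tx":0.002,"ty":0,"tz":0.04,"wx":0,"wy":0,"wz":0},{"tx":0.002,"ty":0,"tz":0.04,"wx":0,"wy":0,"wz":0}]'

```text
time_s: 5.95
position: [547.1, 207.7, 169.1]
ee_rot: [-3.085, -0.0, 1.785]
wrist_force: [0.2, -1.2, -4.2]
opening: 14.0
finger_force: 30.0
```

Emit:
apply_moves --moves '[{"tx":0.001,"ty":0,"tz":0.02,"wx":0,"wy":0,"wz":0},{"tx":0.002,"ty":0.001,"tz":0.03,"wx":0,"wy":0,"wz":0},{"tx":0.002,"ty":0.001,"tz":0.03,"wx":0,"wy":0,"wz":0}]'

```text
time_s: 6.32
position: [548.2, 207.9, 172.7]
ee_rot: [-3.087, -0.0, 1.785]
wrist_force: [0.1, -0.0, -3.9]
opening: 13.9
finger_force: 30.0
```

Emit:
apply_moves --moves '[{"tx":0.001,"ty":0,"tz":0.02,"wx":0,"wy":0,"wz":0},{"tx":0.002,"ty":0,"tz":0.04,"wx":0,"wy":0,"wz":0},{"tx":0.002,"ty":0,"tz":0.04,"wx":0,"wy":0,"wz":0}]'

```text
time_s: 6.7
position: [548.6, 207.9, 176.9]
ee_rot: [-3.087, -0.0, 1.785]
wrist_force: [-0.5, 0.3, -3.4]
opening: 13.9
finger_force: 30.0
```

Emit:
apply_moves --moves '[{"tx":0.001,"ty":0,"tz":0.02,"wx":0,"wy":0,"wz":0},{"tx":0.003,"ty":0.001,"tz":0.05,"wx":0,"wy":0,"wz":0},{"tx":0.003,"ty":0.001,"tz":0.05,"wx":0,"wy":0,"wz":0}]'

```text
time_s: 7.08
position: [549.0, 208.0, 182.0]
ee_rot: [-3.087, -0.0, 1.785]
wrist_force: [0.5, -0.3, -3.0]
opening: 13.4
finger_force: 30.0
```

16 mm up with no block, so the T-ends are in the gap. I'll keep going.

Emit:
apply_moves --moves '[{"tx":0.002,"ty":0,"tz":0.04,"wx":0,"wy":0,"wz":0},{"tx":0.004,"ty":0.001,"tz":0.08,"wx":0,"wy":0,"wz":0},{"tx":0.006,"ty":0.001,"tz":0.12,"wx":0,"wy":0,"wz":0},{"tx":0.006,"ty":0.001,"tz":0.12,"wx":0,"wy":0,"wz":0}]'

```text
time_s: 7.58
position: [549.6, 208.1, 194.2]
ee_rot: [-3.088, 0.0, 1.785]
wrist_force: [0.1, 0.7, -4.0]
opening: 14.0
finger_force: 30.0
```

Emit:
apply_moves --moves '[{"tx":0.003,"ty":0,"tz":0.05,"wx":0,"wy":0,"wz":0},{"tx":0.006,"ty":0.001,"tz":0.1,"wx":0,"wy":0,"wz":0},{"tx":0.008,"ty":0.002,"tz":0.15,"wx":0,"wy":0,"wz":0},{"tx":0.01,"ty":0.002,"tz":0.2,"wx":0,"wy":0,"wz":0},{"tx":0.01,"ty":0.002,"tz":0.2,"wx":0,"wy":0,"wz":0}]'

```text
time_s: 8.2
position: [550.7, 208.3, 214.3]
ee_rot: [-3.088, 0.0, 1.785]
wrist_force: [0.0, 0.3, -4.5]
opening: 13.6
finger_force: 30.0
```

Emit:
apply_moves --moves '[{"tx":0.01,"ty":0.002,"tz":0.2,"wx":0,"wy":0,"wz":0},{"tx":0.025,"ty":0.005,"tz":0.45,"wx":0,"wy":0,"wz":0},{"tx":0.04,"ty":0.008,"tz":0.7,"wx":0.0037,"wy":-0.0171,"wz":0},{"tx":0.04,"ty":0.008,"tz":0.7,"wx":0.0037,"wy":-0.0171,"wz":0}]'

```text
time_s: 8.7
position: [555.1, 209.3, 286.1]
ee_rot: [3.137, 0.0, 1.785]
wrist_force: [0.3, -0.1, -4.0]
opening: 14.0
finger_force: 30.0
```

Emit:
apply_moves --moves '[{"tx":0,"ty":-0.2,"tz":0,"wx":0,"wy":0,"wz":0},{"tx":0,"ty":-0.6,"tz":0,"wx":0,"wy":0,"wz":0},{"tx":0,"ty":-1.0,"tz":0,"wx":0,"wy":0,"wz":0}]'

```text
time_s: 9.07
position: [553.2, 106.8, 281.4]
ee_rot: [-3.137, -0.0, 1.785]
wrist_force: [0.8, -0.0, -3.8]
opening: 14.0
finger_force: 30.0
```

Emit:
apply_moves --moves '[{"tx":0.05,"ty":-0.4,"tz":0,"wx":0,"wy":0,"wz":0},{"tx":0.1,"ty":-0.8,"tz":0,"wx":0,"wy":0,"wz":0},{"tx":0.1,"ty":-1.0,"tz":0,"wx":0,"wy":0,"wz":0}]'

```text
time_s: 9.45
position: [563.4, 6.2, 281.7]
ee_rot: [-3.138, -0.001, 1.782]
wrist_force: [-0.7, -0.2, -4.1]
opening: 13.7
finger_force: 30.0
```

Emit:
apply_moves --moves '[{"tx":0.05,"ty":-0.4,"tz":0,"wx":0,"wy":0,"wz":0},{"tx":0.1,"ty":-0.8,"tz":0,"wx":0,"wy":0,"wz":0},{"tx":0.1,"ty":-1.0,"tz":0,"wx":0,"wy":0,"wz":0}]'

```text
time_s: 9.82
position: [573.6, -92.6, 282.4]
ee_rot: [-3.14, -0.001, 1.783]
wrist_force: [0.2, 1.2, -3.3]
opening: 14.0
finger_force: 30.0
```

Emit:
apply_moves --moves '[{"tx":0,"ty":-0.4,"tz":0,"wx":0,"wy":0,"wz":0},{"tx":0,"ty":-0.8,"tz":0,"wx":0,"wy":0,"wz":0},{"tx":0,"ty":-1.0,"tz":0,"wx":0,"wy":0,"wz":0},{"tx":0,"ty":-1.0,"tz":0,"wx":0,"wy":0,"wz":0}]'

```text
time_s: 10.32
position: [574.0, -191.1, 283.1]
ee_rot: [-3.141, -0.002, 1.783]
wrist_force: [0.8, 0.3, -4.6]
opening: 13.6
finger_force: 30.0
```

Run:
```python
from h import *
s=telemetry.read_state(); print(s["time_s"],s["position"],s["ee_rot"],s["opening"],s["finger_force"],s["wrist_force"])
a=grab("scene")[0];b=grab("wrist")[0]
cv2.imwrite("pics/p1.png",np.hstack([cv2.resize(a[170:310,230:370],(400,400)),cv2.resize(b,(400,300))[0:300,:] if 0 else cv2.copyMakeBorder(cv2.resize(b,(400,300)),0,100,0,0,0)])[:,:,::-1])
```

```text
10.325 [ 573.99179631 -191.07933121  283.0552328 ] [-3.14100373e+00 -1.51401459e-03  1.78334012e+00] 13.641484876432571 29.999152421951294 [ 0.75153694  0.32099748 -4.62339343]
```

View pics/p1.png

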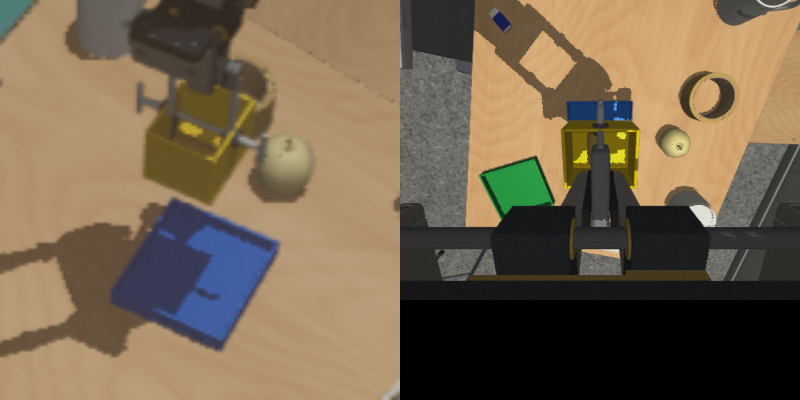

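The left panel shows the tub held upright over the blue tray, which is seen at (195,270). The right panel confirms it is aligned with the blue tray. Now to lower it.

Emit:
apply_moves --moves '[{"tx":0,"ty":-0.05,"tz":-0.3,"wx":0,"wy":0,"wz":0},{"tx":0,"ty":-0.05,"tz":-0.65,"wx":0,"wy":0,"wz":0},{"tx":0,"ty":-0.05,"tz":-1.0,"wx":0,"wy":0,"wz":0},{"tx":0,"ty":-0.05,"tz":-1.0,"wx":0,"wy":0,"wz":0}]'

```text
time_s: 10.92
position: [572.2, -193.0, 180.2]
ee_rot: [-3.136, -0.006, 1.786]
wrist_force: [-0.0, -0.4, -3.2]
opening: 13.6
finger_force: 30.0
```

Emit:
apply_moves --moves '[{"tx":0,"ty":0,"tz":-0.2,"wx":0,"wy":0,"wz":0},{"tx":0,"ty":0,"tz":-0.4,"wx":0,"wy":0,"wz":0},{"tx":0,"ty":0,"tz":-0.5,"wx":0,"wy":0,"wz":0},{"tx":0,"ty":0,"tz":-0.57,"wx":0,"wy":0,"wz":0},{"tx":0,"ty":0,"tz":-0.6,"wx":0,"wy":0,"wz":0},{"tx":0,"ty":0,"tz":-0.6,"wx":0,"wy":0,"wz":0},{"tx":0,"ty":0,"tz":-0.6,"wx":0,"wy":0,"wz":0}]'

```text
time_s: 11.8
position: [574.6, -196.2, 124.2]
ee_rot: [3.141, 0.001, 1.785]
wrist_force: [0.4, 0.5, -3.7]
opening: 13.7
finger_force: 30.0
```

12 mm to go. I'll lower in small steps and watch the wrist force.

Emit:
apply_moves --moves '[{"tx":0,"ty":0,"tz":-0.03,"wx":0,"wy":0,"wz":0},{"tx":0,"ty":0,"tz":-0.06,"wx":0,"wy":0,"wz":0},{"tx":0,"ty":0,"tz":-0.09,"wx":0,"wy":0,"wz":0},{"tx":0,"ty":0,"tz":-0.09,"wx":0,"wy":0,"wz":0},{"tx":0,"ty":0,"tz":-0.09,"wx":0,"wy":0,"wz":0}]'

```text
time_s: 12.42
position: [574.3, -196.0, 114.6]
ee_rot: [3.142, 0.0, 1.785]
wrist_force: [-0.2, 0.1, -3.8]
opening: 14.1
finger_force: 30.0
```

Emit:
apply_moves --moves '[{"tx":0,"ty":0,"tz":-0.01,"wx":0,"wy":0,"wz":0},{"tx":0,"ty":0,"tz":-0.02,"wx":0,"wy":0,"wz":0},{"tx":0,"ty":0,"tz":-0.02,"wx":0,"wy":0,"wz":0},{"tx":0,"ty":0,"tz":-0.02,"wx":0,"wy":0,"wz":0}]'

```text
time_s: 12.92
position: [574.3, -195.9, 112.6]
ee_rot: [-3.142, 0.0, 1.785]
wrist_force: [0.1, -0.2, -4.2]
opening: 13.8
finger_force: 30.0
```

Emit:
apply_moves --moves '[{"tx":0,"ty":0,"tz":-0.005,"wx":0,"wy":0,"wz":0},{"tx":0,"ty":0,"tz":-0.01,"wx":0,"wy":0,"wz":0},{"tx":0,"ty":0,"tz":-0.01,"wx":0,"wy":0,"wz":0}]'

```text
time_s: 13.3
position: [574.4, -196.0, 111.9]
ee_rot: [3.141, 0.0, 1.785]
wrist_force: [-1.0, 0.0, -1.6]
opening: 13.8
finger_force: 30.0
```

Emit:
apply_moves --moves '[{"tx":0,"ty":0,"tz":-0.005,"wx":0,"wy":0,"wz":0},{"tx":0,"ty":0,"tz":-0.005,"wx":0,"wy":0,"wz":0},{"tx":0,"ty":0,"tz":-0.005,"wx":0,"wy":0,"wz":0}]'

```text
time_s: 13.68
position: [574.5, -196.0, 111.9]
ee_rot: [3.141, 0.0, 1.785]
wrist_force: [-3.1, 2.3, 5.2]
opening: 13.8
finger_force: 30.0
```

Contact. I'll open gently and retreat straight up.

Emit:
apply_moves --hand 0.75 --moves '[{"tx":0,"ty":0,"tz":0,"wx":0,"wy":0,"wz":0},{"tx":0,"ty":0,"tz":0,"wx":0,"wy":0,"wz":0},{"tx":0,"ty":0,"tz":0,"wx":0,"wy":0,"wz":0},{"tx":0,"ty":0,"tz":0,"wx":0,"wy":0,"wz":0}]'

```text
time_s: 14.18
position: [574.3, -195.9, 111.0]
ee_rot: [3.142, -0.0, 1.785]
wrist_force: [1.0, -0.3, 1.0]
opening: 22.6
finger_force: 0.0
```

Emit:
apply_moves --hand 0.3 --moves '[{"tx":0,"ty":0,"tz":0,"wx":0,"wy":0,"wz":0},{"tx":0,"ty":0,"tz":0,"wx":0,"wy":0,"wz":0},{"tx":0,"ty":0,"tz":0,"wx":0,"wy":0,"wz":0},{"tx":0,"ty":0,"tz":0,"wx":0,"wy":0,"wz":0},{"tx":0,"ty":0,"tz":0.1,"wx":0,"wy":0,"wz":0},{"tx":0,"ty":0,"tz":0.4,"wx":0,"wy":0,"wz":0},{"tx":0,"ty":0,"tz":0.9,"wx":0,"wy":0,"wz":0},{"tx":0,"ty":0,"tz":1.0,"wx":0,"wy":0,"wz":0},{"tx":0,"ty":0,"tz":1.0,"wx":0,"wy":0,"wz":0}]'

```text
time_s: 15.3
position: [574.7, -196.1, 212.0]
ee_rot: [3.14, 0.001, 1.785]
wrist_force: [-0.5, 0.7, -0.2]
opening: 64.3
finger_force: 0.0
```

Run:
```python
from h import *
s=telemetry.read_state(); print(s["time_s"],s["position"],s["opening"],s["wrist_force"])
a=grab("scene")[0];b=grab("wrist")[0]
cv2.imwrite("pics/p2.png",np.hstack([cv2.resize(a[170:310,230:370],(400,400)),cv2.copyMakeBorder(cv2.resize(b,(400,300)),0,100,0,0,0)])[:,:,::-1])
```

```text
15.3 [ 574.65935289 -196.14755048  211.97676087] 64.3171806374294 [-0.50838809  0.67214785 -0.21351003]
```

View pics/p2.png

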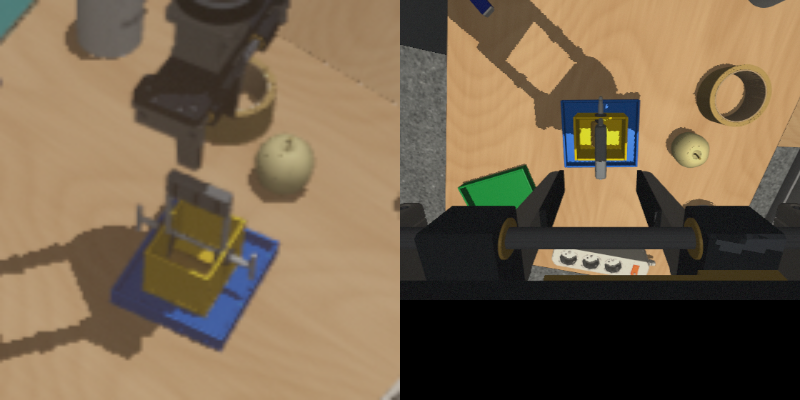

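The tub stands upright and centred in the blue tray, at left (195,265) and right (600,137), with the gripper clear. I'll hand it in.

```bash
python3 -c "
from h import *
print(robot.finish_job())"
```

```text
the job is handed in; nothing more can be done
None
```

The tub came out of the keeper rings at about 0.055 rad tilt without blocking. It now stands upright and centred in the blue tray, let go, and the job is handed in; no verdict came back.

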